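# Gauge the depth of the slide channel

### The arm

A 7-joint arm with a two-finger parallel gripper is mounted at the origin on the work surface; the furniture and walls round the work are solid. World frame = base frame: x ahead of the robot, y to its left, z up, the work surface at z = 0. Lengths are in m, angles in rad, forces in N, time in s.
With the tool pointing down it reaches from about 0.4 to 0.85 m from the base axis. Payload 10.4 kg.
Tool frame: the origin (TCP) lies midway between the tips of the shut fingers; the grasp point (between the pads) lies 19 mm behind it; z points along the fingers, x is the direction in which the jaws open and shut, and the axes are right-handed (so a half turn about z gives the same grasp; the last joint's range is limited). The gripper opens to 85 mm and grips with 20 to 120 N. Pads are 22 mm wide; open, the fingers measure 114 mm over their backs; the gripper's body (76 mm by 85 mm) begins 54 mm behind the grasp point. The pads swing forward as they close: fully open they stand 13 mm farther back than shut.
Start: joints at [-1.285, 0.332, -0.065, 1.46, 0.022, 1.35, -0.088], TCP at [0.19, 0.595, 0.231] pointing down, gripper open.
Joint ranges: [-2.6, 2.6], [-0.5, 2.12], [-1.47, 1.34], [0.16, 2.42], [-1.27, 4.41], [0.06, 2.06], [-2.6, 2.6]. Speed limits (rad/s): [2.22, 2.22, 2.79, 2.79, 3.14, 3.14, 3.14].

### API

Orientations are given as a unit quaternion [x, y, z, w].
In Python, from workcell import manip, cams gives the robot as it stands.
- The arm moves only by the tool move_arm, never from a script. Its argument "moves" is a list of rows, each a list of 7 numbers: the turn, a rotation vector about the tool's x, y, z in degrees, then the shift along the tool's x, y, z in m, then the finger opening in m, from 0 to 0.0854. A call has 1 to 10 rows; each row is the pose to reach, as a shift and turn from the pose commanded when the call began, along the tool's axes at that moment; what a row does not reach only later rows make up. A row lasts 1/10 s, in which the tool goes at most 50 mm and 8.59 degrees, less where a joint would pass 70% of its speed; a pose out of reach is approached as far as the arm can. A call with a gripper value outside its range is refused whole. The fingers move at their own pace and stop on an object; "grip_force" is the grip in N (left out, the last holds). Time passes only in rows, so rows that repeat a pose let the fingers close. It gives the time, the measured TCP pose, the force and the opening at its end, in the units of the state.
- manip.get_obs(): the state, without advancing time (a new reading comes with each control period).
- cams.camera(name): name is "scene" or "top" or "wrist"; returns the picture (480x640x3 uint8, red, green, blue); there is no depth.
- cams.camera_params(name): a dict with "fx", "fy", "cx", "cy" (pixels), "xyz" and "rotation" of the camera in the world. Camera axes: x right, y up, looking along -z (the intrinsics and any distortion apply to the point x, -y, -z); pixel columns grow to the right and rows downward; lengths in m; the calibration is good to about 2 mm. A picture is of the moment at which its call begins: read the wrist's pose just before it. camera_params takes no time and is no camera call; for the wrist camera it gives the pose at the moment of the call.
- manip.hand_in(): hands the job in, once; it reports no verdict.
The state is a dict: "clock": time; "joint_pos": joint angles; "joint_velocities": joint speeds; "tau": joint torques, N m; "position": TCP position; "ee_rot": TCP orientation; "ft_force": force on the tool from outside, world axes, zero at the start; "torque": the same for the moment, N m; "grip_width": opening from 0.0 (shut) to 1.0 (fully open).
Only numpy, scipy, OpenCV 4.12 (cv2) and the standard library are available. Lean on these libraries where they do the work, as an engineer would, in place of code of your own. Each camera call takes 0.05 s, during which the arm holds its last target. There are 200 camera calls.

### The job

Measure how deep the slide channel is in the warming block that has one single wide channel. Take the depth gauge from its stand by its white body, set it squarely across that channel about halfway along, with the sprung probe inside the channel, and press it down until its base sits flat on the block; hold it down there for a moment, then let go and leave it standing flat so that the depth can be read.

Things in the scene. Friction and masses are not known exactly. Their poses are not given: they have to be found in the camera images.
- gauge: Depth gauge, 0.33 kg, upright in a grey stand 36 mm high. Origin: centre of the base's underside; z up. Steel base (bridge) 32 mm in x, 80 in y, 12 thick; on it a white body 36 mm in x, 28 in y, 12 to 72 mm above the underside, grey scale on its -x face. Grasp the body from above on its +y and -y faces. A round 7 mm probe hangs 24 mm below the underside's centre.
- probe (a joint): Sprung probe, slides up into the base: 0 = fully out (24 mm below the underside; as at the start), 0.024 m = fully in. It yields at about 4 N and needs about 6 N at 12 mm, more than the gauge's weight (3.2 N), so the gauge must be pressed down; once the base is flat, friction and weight keep it flat. Depth = 0.024 minus this value.
- slide_block: Fixed block (grey top, bare metal channel floor) 100 mm in x, 104 mm in y, 30 mm high, with ONE wide channel: 28 mm wide, 12 mm deep, along its x axis in the middle, open at both ends. Origin: centre of its underside on the table; z up. Top face at z = 30 mm, channel floor at z = 18 mm. The gauge's base bridges it: gauge y along block y, either way round.
- tube_block: Fixed block of the same outer size, not to be measured: TWO narrow channels, 14 mm wide and 8 mm deep, along its x axis. Origin: centre of its underside. The two blocks may change places.

How it is judged:
On the way:
1. the gauge is held pressed down by the gripper with its probe in the wide channel and its base flat on the block, for 0.2 s (x of gauge in the frame of slide_block between -0.03 and 0.03 m and y of gauge in the frame of slide_block between -0.014 and 0.014 m and z of gauge in the frame of slide_block between 0.026 and 0.0325 m and angle between gauge's own z axis and vertical below 0.06 rad and angle between the y axis of gauge and the y axis of slide_block, either way round below 0.3 rad and value of joint probe between 0.01 and 0.0145 m and contact force between the fingers and gauge above 0.5 N), for 0.2 s.
At the end, for the whole second after the job is handed in: Gauge at rest on the single-channel block: probe in the channel (14 mm of its middle line), pushed in 10 to 14.5 mm; base flat (underside within 2.5 mm of the block top, tilt under 0.06 rad), across the channel within 0.3 rad, within 30 mm of halfway along (x of gauge in the frame of slide_block between -0.03 and 0.03 m and y of gauge in the frame of slide_block between -0.014 and 0.014 m and z of gauge in the frame of slide_block between 0.026 and 0.0325 m and angle between gauge's own z axis and vertical below 0.06 rad and angle between the y axis of gauge and the y axis of slide_block, either way round below 0.3 rad and value of joint probe between 0.01 and 0.0145 m and linear speed of gauge below 0.02 m/s); the robot touches nothing.
It also fails if it takes over 38 s, if anything falls off the work surface, if the arm or the gripper's body presses on something with over 40 N, if the wrist force passes 120 N, or if a joint passes its speed limit or range.

## Working session

There is one attempt and no reset: what is moved stays moved. The work goes in short steps, Python scripts to look and compute and a tool call to move; the robot and the scene stay as the last step left them, time stands still between calls to the robot, and variables do not carry over. Pictures are saved under pics/ and viewed, about 8 in all and at most 12, crops included, and the job is handed in when it is done.

Besides the shell and the picture viewer there is one more tool, called as name(argument=value, ...), one argument or row to a line, values as JSON. move_arm: Moves the arm, as the interface text tells. Its arguments: {"type":"object","properties":{"moves":{"type":"array","items":{"type":"array","items":{"type":"number"}}},"grip_force":{"type":"number"}},"required":["moves"]}

```bash
mkdir -p pics; cat > h.py <<'E'
import numpy as np, cv2
from workcell import manip, cams
def snap(n,f):
    p=cams.camera_params(n); im=cams.camera(n); cv2.imwrite('pics/'+f,im[:,:,::-1]); return p,im
def ray(p,u,v):
    d=np.array([(u-p['cx'])/p['fx'],-(v-p['cy'])/p['fy'],-1.]); R=np.array(p['rotation']).reshape(3,3)
    return np.array(p['xyz']),R@d
def atz(p,u,v,z):
    o,d=ray(p,u,v); return o+d*(z-o[2])/d[2]
def tri(rs):
    A=0;b=0
    for o,d in rs:
        d=d/np.linalg.norm(d);P=np.eye(3)-np.outer(d,d);A=A+P;b=b+P@o
    return np.linalg.solve(A,b)
def proj(p,X):
    R=np.array(p['rotation']).reshape(3,3); c=R.T@(np.array(X)-p['xyz']); return p['cx']+p['fx']*c[0]/-c[2], p['cy']-p['fy']*c[1]/-c[2]
E
python3 - <<'E'
from h import *
import pickle
P={}
for n in ['scene','top']:
    P[n],im=snap(n,n+'0.png'); print(n,P[n])
pickle.dump(P,open('P.pkl','wb'))
print(manip.get_obs())
a=cv2.imread('pics/top0.png')
E
```

```text
scene {'fx': 526.3678355835573, 'fy': 526.3678355835573, 'cx': 311.20266959562935, 'cy': 240.34093158923474, 'xyz': array([ 0.01331691, -0.75718526,  0.4501614 ]), 'rotation': array([ 0.54145328, -0.14137056, -0.19041426,  0.80658857])}
top {'fx': 558.6124276679878, 'fy': 558.6124276679878, 'cx': 319.40195215814975, 'cy': 243.4533605667089, 'xyz': array([0.31819962, 0.07894185, 1.02319584]), 'rotation': array([-0.05230626,  0.04544583,  0.70549109, -0.70532337])}
{'clock': 0.1, 'joint_pos': array([-1.2845679 ,  0.33281026, -0.0647234 ,  1.46083194,  0.02156386,
        1.34990395, -0.08850778]), 'joint_velocities': array([-5.98838016e-04, -5.97094113e-04, -4.46082198e-06, -1.09885341e-03,
        1.07805531e-04, -3.41225485e-04, -1.29372641e-03]), 'tau': array([ 1.46278857e-03, -6.26754570e+01,  4.92181687e-02, -3.92423522e+01,
        1.62729516e-02,  7.03710626e-03,  3.90475543e-05]), 'position': array([0.18984211, 0.59512617, 0.23060668]), 'ee_rot': array([ 8.07439871e-01,  5.89949538e-01, -5.04807604e-04,  3.77096615e-04]), 'ft_force': array([-0.55668564,  0.336214  , -0.52243019]), 'torque': array([-0.01651553,  0.00574006, -0.00608552]), 'grip_width': 0.9994501777140777}
```

View pics/top0.png

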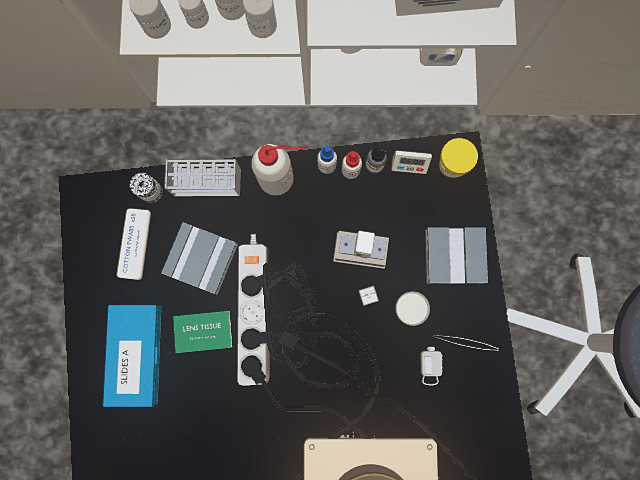

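View pics/scene0.png

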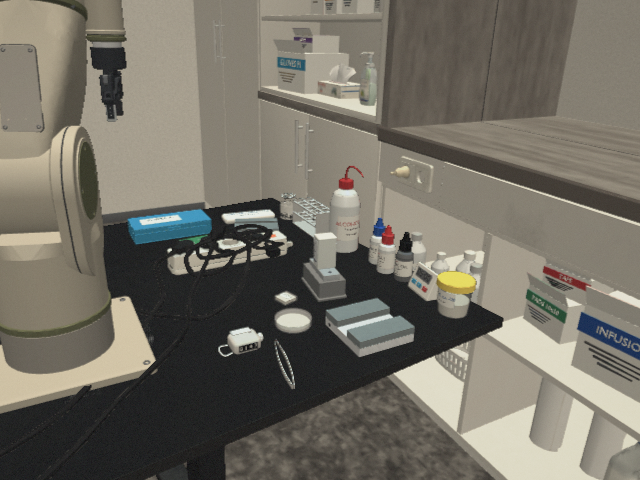

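The top view shows the single-channel block on the right (457,255), the two-channel block on the left (200,257) and the gauge in its stand at (365,245). The scene view agrees: gauge at (324,250), block at (370,325). I'll enlarge both.

```bash
sed -i "s/np.array(p\['rotation'\]).reshape(3,3)/Rotation.from_quat(p['rotation']).as_matrix()/; 1i from scipy.spatial.transform import Rotation" h.py
python3 - <<'E'
import cv2,numpy as np
t=cv2.imread('pics/top0.png');s=cv2.imread('pics/scene0.png')
a=cv2.resize(t[215:295,325:495],None,fx=4,fy=4,interpolation=2)
b=cv2.resize(s[225:360,290:420],None,fx=4,fy=4,interpolation=2)
cv2.imwrite('pics/tc.png',a);cv2.imwrite('pics/sc.png',b)
E
```

```text
(no output)
```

View pics/tc.png

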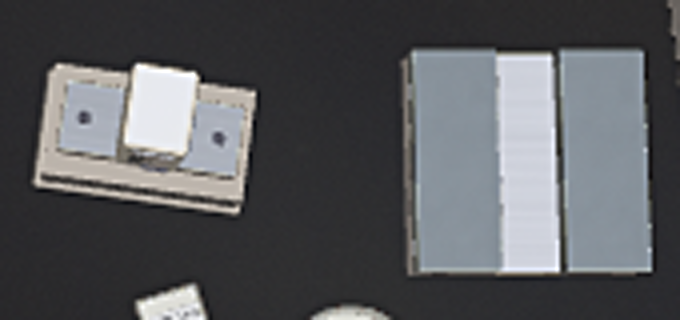

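View pics/sc.png

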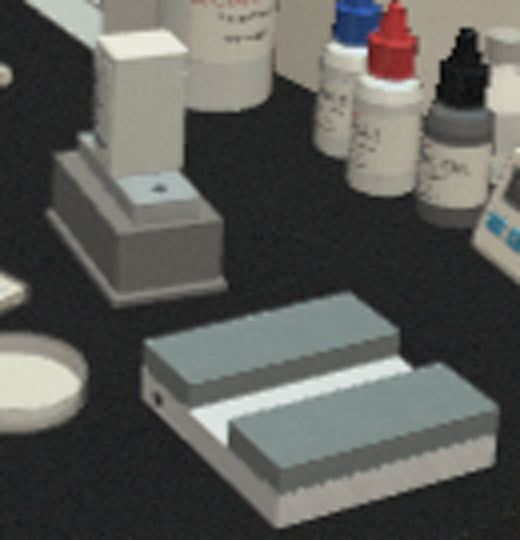

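```bash
python3 - <<'E'
from h import *
import pickle
P=pickle.load(open('P.pkl','rb'));T,S=P['top'],P['scene']
t=lambda a:(325+a[0]/4,215+a[1]/4); s=lambda a:(290+a[0]/4,225+a[1]/4)
r=lambda x:np.round(x,4)
print('body tri',r(tri([ray(T,*t((161,108))),ray(S,*s((139,44)))])))
bt=[(412,50),(643,50),(652,271),(415,272)]; bs=[(350,293),(498,407),(280,468),(145,342)]
for a,b in zip(bt,bs): print('blk tri',r(tri([ray(T,*t(a)),ray(S,*s(b))])), 'z.03',r(atz(T,*t(a),.03)),r(atz(S,*s(b),.03)))
for a in [(135,63),(198,72),(186,154),(123,146)]: print('gtop',r(atz(T,*t(a),.108)))
for a in [(66,81),(254,108),(238,174),(54,150)]: print('base',r(atz(T,*t(a),.048)))
E
```

```text
body tri [0.4484 0.0118 0.1034]
blk tri [ 0.4867 -0.1079  0.0261] z.03 [ 0.4853 -0.1067  0.03  ] [ 0.4834 -0.1139  0.03  ]
blk tri [ 0.4858 -0.2113  0.0272] z.03 [ 0.4852 -0.2103  0.03  ] [ 0.483  -0.2149  0.03  ]
blk tri [ 0.3865 -0.2113  0.0274] z.03 [ 0.3859 -0.2103  0.03  ] [ 0.3847 -0.2147  0.03  ]
blk tri [ 0.387  -0.1068  0.0259] z.03 [ 0.3855 -0.1054  0.03  ] [ 0.3848 -0.1134  0.03  ]
gtop [0.4668 0.0226 0.108 ]
gtop [ 0.463  -0.0034  0.108 ]
gtop [0.4288 0.002  0.108 ]
gtop [0.4322 0.0279 0.108 ]
base [0.4686 0.0494 0.048 ]
base [ 0.4565 -0.0332  0.048 ]
base [ 0.4272 -0.0257  0.048 ]
base [0.4379 0.0549 0.048 ]
```

The gauge is at about (0.4475, 0.012), yaw about -8.2°, and triangulation of its top gives 0.103 m. The slide block is at about (0.4355, -0.158), yaw about 0. I'll go above the gauge and turn to heading 82°.

move_arm(
  moves=[
    [0, 0, -5, -0.05, 0.07, 0, 0.0854],
    [0, 0, -9.5, -0.1, 0.14, 0, 0.0854],
    [0, 0, -9.5, -0.13, 0.18, 0, 0.0854],
    [0, 0, -9.5, -0.16, 0.22, 0, 0.0854],
    [0, 0, -9.5, -0.19, 0.26, 0, 0.0854],
    [0, 0, -9.5, -0.214, 0.3, 0, 0.0854],
    [0, 0, -9.5, -0.25, 0.318, 0, 0.0854],
    [0, 0, -9.5, -0.29, 0.335, 0, 0.0854],
    [0, 0, -9.5, -0.33, 0.353, 0, 0.0854],
    [0, 0, -9.5, -0.36, 0.37, 0, 0.0854],
  ],
)

```text
clock: 1.1
position: [0.4278, 0.1625, 0.2311]
ee_rot: [0.756, 0.655, -0.0, -0.0]
ft_force: [0.5, 0.1, -0.7]
grip_width: 0.997
```

move_arm(
  moves=[
    [0, 0, 0, -0.04, 0.01, 0, 0.0854],
    [0, 0, 0, -0.08, 0.02, 0, 0.0854],
    [0, 0, 0, -0.11, 0.03, 0, 0.0854],
    [0, 0, 0, -0.124, 0.032, 0, 0.0854],
    [0, 0, 0, -0.124, 0.032, 0, 0.0854],
    [0, 0, 0, -0.124, 0.032, 0, 0.0854],
    [0, 0, 0, -0.124, 0.032, 0, 0.0854],
  ],
)

```text
clock: 1.8
position: [0.4416, 0.0389, 0.2311]
ee_rot: [0.755, 0.656, -0.0, -0.0]
ft_force: [0.6, 0.9, 0.5]
grip_width: 0.996
```

```bash
python3 - <<'E'
from h import *
import pickle
o=manip.get_obs();print(o['position'],o['ee_rot'],o['clock'])
W,im=snap('wrist','w1.png');pickle.dump(W,open('W1.pkl','wb'));print(W)
for z in (.048,.108):print(proj(W,(.4475,.0123,z)))
E
```

```text
[0.44156586 0.03894946 0.23114282] [ 7.55014585e-01  6.55707975e-01 -1.22485405e-04 -1.12908342e-04] 1.8
{'fx': 353.74856906419876, 'fy': 353.74856906419876, 'cx': 323.295349653522, 'cy': 233.76744709402075, 'xyz': array([0.37336743, 0.04782228, 0.3751611 ]), 'rotation': array([-0.10332966, -0.09106773,  0.64966375,  0.74764073])}
(np.float64(296.48010024883024), np.float64(219.1760222426127))
(np.float64(291.0652262189824), np.float64(236.953875261725))
```

View pics/w1.png

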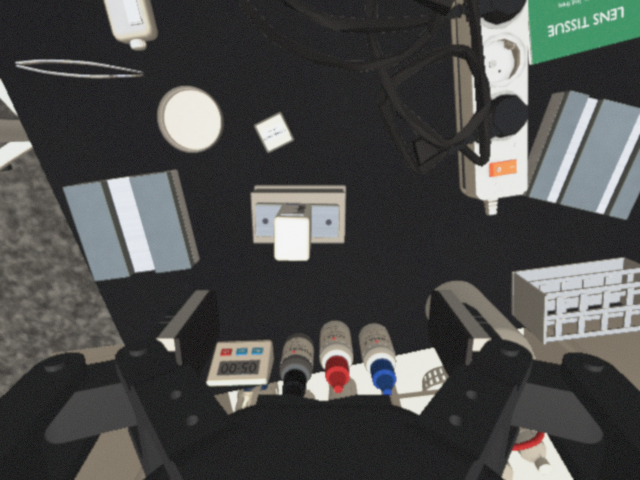

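The wrist view shows the gauge aligned with the image axes, body top centre at about (292,240) against the predicted (291,237). The map is therefore good to about 2 mm. I'll line up over it and go partly down.

move_arm(
  moves=[
    [0, 0, 0, -0.015, 0.007, 0.0, 0.0854],
    [0, 0, 0, -0.0247, 0.0105, 0.0, 0.0854],
    [0, 0, 0, -0.0247, 0.0105, 0.03, 0.0854],
    [0, 0, 0, -0.0247, 0.0105, 0.06, 0.0854],
    [0, 0, 0, -0.0247, 0.0105, 0.09, 0.0854],
    [0, 0, 0, -0.0247, 0.0105, 0.09, 0.0854],
    [0, 0, 0, -0.0247, 0.0105, 0.09, 0.0854],
  ],
)

```text
clock: 2.55
position: [0.4487, 0.0116, 0.1419]
ee_rot: [0.756, 0.655, -0.0, -0.0]
ft_force: [-0.0, 0.1, 0.3]
grip_width: 1.002
```

```bash
python3 - <<'E'
from h import *
import pickle
P=pickle.load(open('P.pkl','rb'));T,S=P['top'],P['scene'];W=pickle.load(open('W1.pkl','rb'))
r=lambda x:np.round(x,4)
print('body',r(atz(W,292.5,240,.108)), r(tri([ray(T,365.2,242),ray(S,324.8,236),ray(W,292.5,240)])))
for a in [(65,186),(170,171),(193,268),(100,279)]: print('blk',r(atz(W,*a,.03)))
o=manip.get_obs();print(o['position'],o['ee_rot'],o['clock'],o['ft_force'])
W,im=snap('wrist','w2.png');pickle.dump(W,open('W2.pkl','wb'))
print(proj(W,(.4485,.013,.108)))
E
```

```text
body [0.4501 0.013  0.108 ] [0.4496 0.0123 0.1035]
blk [ 0.3872 -0.2079  0.03  ]
blk [ 0.3874 -0.1028  0.03  ]
blk [ 0.4881 -0.1048  0.03  ]
blk [ 0.4865 -0.2044  0.03  ]
[0.44871917 0.01158654 0.14189   ] [ 7.55730888e-01  6.54882239e-01 -2.76130555e-04 -3.76017522e-05] 2.55 [-0.00731942  0.09124357  0.33281849]
(np.float64(326.6489177488316), np.float64(265.9256617562365))
```

View pics/w2.png

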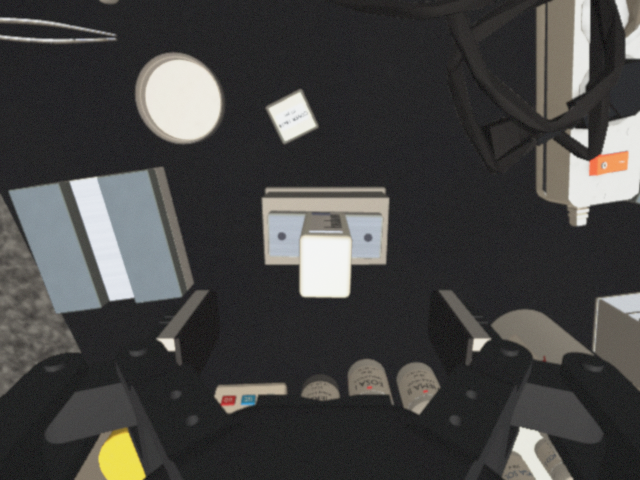

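The body top centre is at (325,266), within a pixel of the prediction and midway between the pads. I'll descend and grip.

move_arm(
  moves=[
    [0, 0, 0, 0, 0, 0.03, 0.0854],
    [0, 0, 0, 0, 0, 0.06, 0.0854],
    [0, 0, 0, 0, 0, 0.077, 0.0854],
    [0, 0, 0, 0, 0, 0.077, 0.0854],
    [0, 0, 0, 0, 0, 0.077, 0.02],
    [0, 0, 0, 0, 0, 0.077, 0.02],
    [0, 0, 0, 0, 0, 0.077, 0.02],
    [0, 0, 0, 0, 0, 0.077, 0.02],
    [0, 0, 0, 0, 0, 0.077, 0.02],
    [0, 0, 0, 0, 0, 0.077, 0.02],
  ],
  grip_force=60,
)

```text
clock: 3.6
position: [0.4493, 0.0116, 0.0652]
ee_rot: [0.756, 0.655, 0.001, 0.0]
ft_force: [-1.6, 0.7, 7.4]
grip_width: 0.319
```

move_arm(
  moves=[
    [0, 0, 0, 0, 0, 0, 0.02],
    [0, 0, 0, 0, 0, 0, 0.02],
    [0, 0, 0, 0, 0, 0, 0.02],
  ],
  grip_force=60,
)

```text
clock: 3.9
position: [0.4493, 0.0116, 0.0652]
ee_rot: [0.756, 0.655, 0.001, 0.0]
ft_force: [-2.1, 0.4, 6.6]
grip_width: 0.321
```

Grasped: opening 27.4 mm, against a body width of 28. Lift, carry above the block and turn square.

move_arm(
  moves=[
    [0, 0, 0, 0, 0, -0.02, 0.02],
    [0, 0, 0, 0, 0, -0.05, 0.02],
    [0, 0, 0, 0, 0, -0.08, 0.02],
    [0, 0, 0, -0.02, 0.001, -0.1, 0.02],
    [0, 0, -2, -0.05, 0.003, -0.1, 0.02],
    [0, 0, -4, -0.08, 0.005, -0.1, 0.02],
    [0, 0, -6, -0.11, 0.007, -0.1, 0.02],
    [0, 0, -8, -0.14, 0.009, -0.1, 0.02],
    [0, 0, -8.2, -0.16, 0.011, -0.1, 0.02],
    [0, 0, -8.2, -0.168, 0.011, -0.1, 0.02],
  ],
)

```text
clock: 4.9
position: [0.4349, -0.1584, 0.1643]
ee_rot: [0.708, 0.706, -0.0, -0.0]
ft_force: [0.1, -0.1, -3.9]
grip_width: 0.323
```

move_arm(
  moves=[
    [0, 0, 0, 0, 0, 0, 0.02],
    [0, 0, 0, 0, 0, 0, 0.02],
    [0, 0, 0, 0, 0, 0, 0.02],
  ],
)

```text
clock: 5.2
position: [0.4358, -0.1552, 0.1642]
ee_rot: [0.706, 0.708, 0.0, -0.0]
ft_force: [-0.1, -0.2, -3.2]
grip_width: 0.319
```

```bash
python3 - <<'E'
from h import *
import pickle
o=manip.get_obs();print(o['position'],o['ee_rot'],o['clock'],o['ft_force'],o['grip_width'])
W,im=snap('wrist','w3.png');S,s=snap('scene','s3.png');T,t=snap('top','t3.png');pickle.dump(W,open('W3.pkl','wb'))
a=cv2.resize(s[150:390,270:490],(550,600),interpolation=2)[:,:,::-1]
cv2.imwrite('pics/s3c.png',a)
print([np.round(proj(W,x),0) for x in [(.4364,-.1565,.03),(.3864,-.1045,.03),(.3864,-.2085,.03),(.3864,-.1565,.018)]])
E
```

```text
[ 0.4357659  -0.15515401  0.16418089] [ 7.06459291e-01  7.07753638e-01  8.45734424e-05 -2.27359194e-04] 5.2 [-0.05460812 -0.2351049  -3.1679287 ] 0.31926676013301797
[array([322., 223.]), array([389., 160.]), array([255., 159.]), array([322., 159.])]
```

View pics/w3.png

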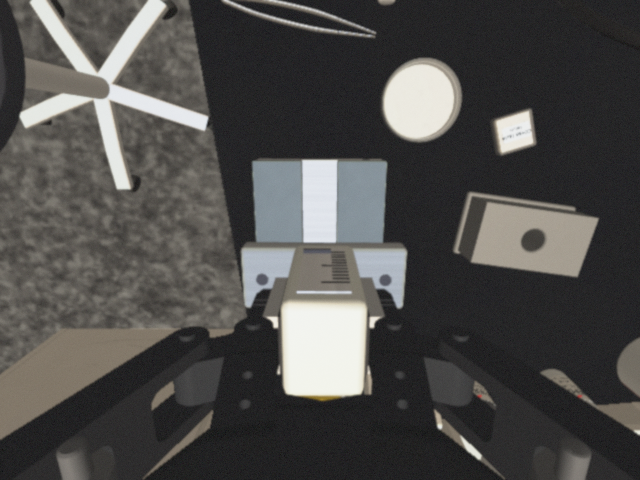

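View pics/s3c.png

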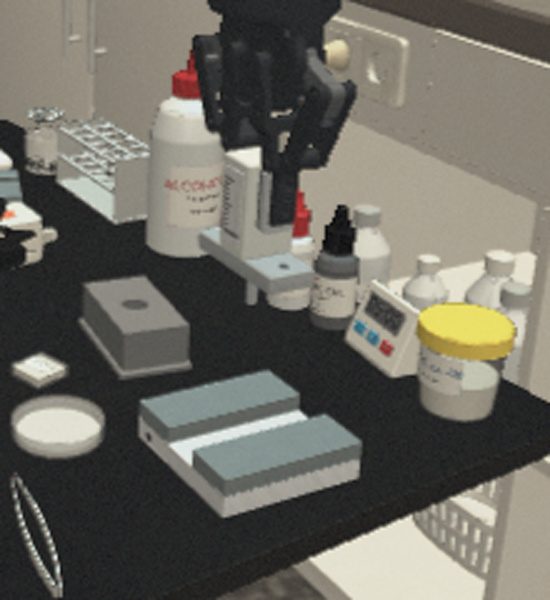

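The wrist view puts the channel edges at columns 302 and 337 (centre 319.5) against a predicted 322, so the channel is about 2 mm further to -y, at y of about -0.158. The gauge hangs square and the probe is visible below. I'll shift -3 mm, lower to just above probe contact, then press.

move_arm(
  moves=[
    [0, 0, 0, -0.003, 0, 0.02, 0.02],
    [0, 0, 0, -0.003, 0, 0.045, 0.02],
    [0, 0, 0, -0.003, 0, 0.07, 0.02],
    [0, 0, 0, -0.003, 0, 0.08, 0.02],
    [0, 0, 0, -0.003, 0, 0.086, 0.02],
    [0, 0, 0, -0.003, 0, 0.09, 0.02],
    [0, 0, 0, -0.003, 0, 0.094, 0.02],
    [0, 0, 0, -0.003, 0, 0.097, 0.02],
    [0, 0, 0, -0.003, 0, 0.1, 0.02],
    [0, 0, 0, -0.003, 0, 0.1, 0.02],
  ],
)

```text
clock: 6.35
position: [0.4361, -0.1595, 0.0645]
ee_rot: [0.707, 0.707, 0.0, 0.0]
ft_force: [0.8, 0.2, -2.8]
grip_width: 0.321
```

move_arm(
  moves=[
    [0, 0, 0, 0, 0, 0.002, 0.02],
    [0, 0, 0, 0, 0, 0.004, 0.02],
    [0, 0, 0, 0, 0, 0.005, 0.02],
    [0, 0, 0, 0, 0, 0.005, 0.02],
  ],
)

```text
clock: 6.75
position: [0.4359, -0.1595, 0.0593]
ee_rot: [0.707, 0.707, 0.0, 0.0]
ft_force: [2.2, -0.1, 0.6]
grip_width: 0.315
```

The force shows the probe is at its yield point later than I expected, so I'll look before pressing.

```bash
python3 - <<'E'
from h import *
S,s=snap('scene','s4.png')
cv2.imwrite('pics/s4c.png',cv2.resize(s[240:360,320:460],(700,600),interpolation=2)[:,:,::-1])
E
```

```text
(no output)
```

View pics/s4c.png

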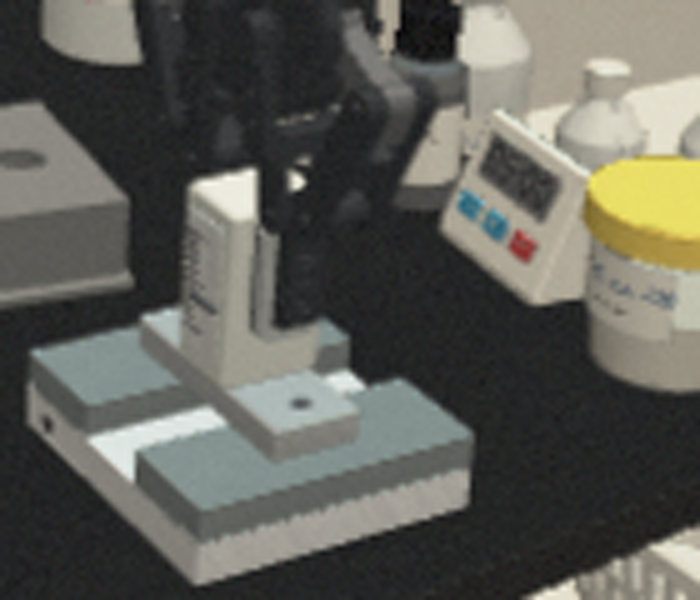

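The base looks on or just above the block top, straddling the channel. I'll press a little more and watch the force for the stiff contact.

move_arm(
  moves=[
    [0, 0, 0, 0, 0, 0.001, 0.02],
    [0, 0, 0, 0, 0, 0.001, 0.02],
    [0, 0, 0, 0, 0, 0.001, 0.02],
  ],
)

```text
clock: 7.1
position: [0.436, -0.1595, 0.0592]
ee_rot: [0.707, 0.707, 0.0, -0.0]
ft_force: [-4.0, 1.6, 16.8]
grip_width: 0.319
```

move_arm(
  moves=[
    [0, 0, 0, 0, 0, 0.001, 0.02],
    [0, 0, 0, 0, 0, 0.001, 0.02],
    [0, 0, 0, 0, 0, 0.001, 0.02],
  ],
)

```text
clock: 7.4
position: [0.4361, -0.1595, 0.0592]
ee_rot: [0.707, 0.707, 0.001, -0.0]
ft_force: [-9.1, 4.2, 35.8]
grip_width: 0.321
```

Stiff contact: measured z stays at 0.0592 while the force climbs 19 N per mm, so the base is flat, matching the expected 0.059. I'll back off 1 mm, hold, then release.

move_arm(
  moves=[
    [0, 0, 0, 0, 0, -0.001, 0.02],
    [0, 0, 0, 0, 0, -0.001, 0.02],
    [0, 0, 0, 0, 0, -0.001, 0.02],
    [0, 0, 0, 0, 0, -0.001, 0.02],
    [0, 0, 0, 0, 0, -0.001, 0.02],
    [0, 0, 0, 0, 0, -0.001, 0.02],
  ],
)

```text
clock: 8.0
position: [0.436, -0.1595, 0.0592]
ee_rot: [0.707, 0.707, 0.0, 0.0]
ft_force: [-3.6, 1.3, 17.9]
grip_width: 0.322
```

move_arm(
  moves=[
    [0, 0, 0, 0, 0, 0, 0.04],
    [0, 0, 0, 0, 0, 0, 0.06],
    [0, 0, 0, 0, 0, 0, 0.07],
    [0, 0, 0, 0, 0, 0, 0.08],
    [0, 0, 0, 0, 0, 0, 0.0854],
    [0, 0, 0, 0, 0, 0, 0.0854],
    [0, 0, 0, 0, 0, 0, 0.0854],
  ],
)

```text
clock: 8.7
position: [0.4356, -0.1594, 0.0583]
ee_rot: [0.707, 0.707, 0.0, -0.0]
ft_force: [-0.4, -0.1, 0.8]
grip_width: 0.995
```

move_arm(
  moves=[
    [0, 0, 0, 0, 0, -0.015, 0.0854],
    [0, 0, 0, 0, 0, -0.04, 0.0854],
    [0, 0, 0, 0, 0, -0.08, 0.0854],
    [0, 0, 0, 0, 0, -0.12, 0.0854],
    [0, 0, 0, 0, 0, -0.15, 0.0854],
    [0, 0, 0, 0, 0, -0.15, 0.0854],
    [0, 0, 0, 0, 0, -0.15, 0.0854],
  ],
)

```text
clock: 9.4
position: [0.4358, -0.1594, 0.2085]
ee_rot: [0.707, 0.707, 0.001, 0.0]
ft_force: [-0.3, -0.3, -0.6]
grip_width: 0.999
```

```bash
python3 - <<'E'
from h import *
print(manip.get_obs()['position'])
W,w=snap('wrist','w5.png');S,s=snap('scene','s5.png')
a=cv2.resize(s[250:350,325:445],(480,400),interpolation=2)[:,:,::-1]
b=cv2.resize(w[120:345,230:410],(320,400),interpolation=2)[:,:,::-1]
cv2.imwrite('pics/c5.png',np.hstack([a,b]))
for x in [(.436,-.1595,.102),(.436,-.158,.03)]: print(proj(W,x),proj(S,x))
E
```

```text
[ 0.43578813 -0.15937875  0.20847005]
(np.float64(323.49067691154977), np.float64(230.93141041438795)) (np.float64(371.754190019498), np.float64(275.6011144660294))
(np.float64(324.88727195143906), np.float64(210.27784791952323)) (np.float64(368.2728993340866), np.float64(316.3407592534444))
```

View pics/c5.png

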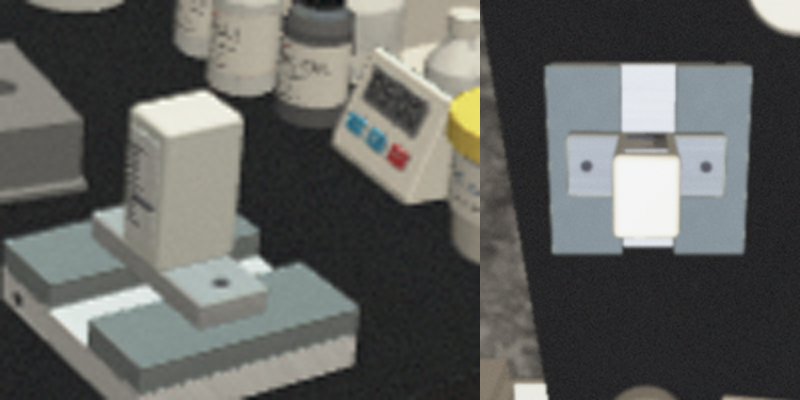

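The gauge stands upright and square. In the wrist crop the base centre is at column 646 and the channel centre at 648, and it is about halfway along. The gripper is clear, so I'll hand in.

```bash
python3 -c "
from workcell import manip
print(manip.hand_in(), manip.get_obs()['clock'])"
```

```text
the job is handed in; nothing more can be done
the job is handed in; nothing more can be done
```

The depth gauge is standing flat across the wide channel of the single-channel block, and I handed the job in at about 9.5 s of the 38 s allowed.

- **Pressing:** I took the gauge by its white body at 60 N and pressed it down until the base met the block. At that point the tool stayed at z = 0.0592 m, against 0.059 m expected, while the force rose about 19 N per mm. I then held it at about 18 N for 0.6 s, opened the gripper and backed off 150 mm.
- **Force during pressing:** The wrist force peaked at about 36 N through the fingers. The limits are 120 N at the wrist and 40 N for the arm or gripper body.
- **Last views:** The wrist and scene pictures show the gauge upright and square. It is about 1 mm off the channel's middle line, near halfway along, with the robot touching nothing.
- **Disagreements:** Force readings during the descent showed the probe's resistance later than the geometry predicted, but the final height and stiff contact agreed. The camera estimates of positions differed by about 2–4 mm. I could not read the probe's value directly, so how far it is pushed in is inferred from the flat base.

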